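# Clear the metal offcuts from the inspection plate

## Robot

A 6-joint arm with a two-finger parallel gripper is mounted at the origin on the work surface. World frame = base frame: x ahead of the robot, y to its left, z up, the work surface at z = 0. Lengths are in m, angles in rad, forces in N, time in s.
With the tool pointing down it reaches from about 0.35 to 0.725 m from the base axis. Payload 4.3 kg.
Tool frame: the origin (TCP) lies on the centre line of the jaws, within the pads' length; the fingertips stand 19 mm ahead of it and the grasp point (between the pads) is the TCP; y points along the fingers, x is the direction in which the jaws open and shut, and the axes are right-handed (so a half turn about y gives the same grasp; the last joint's range is limited). The gripper opens to 85 mm and grips with 20 to 120 N. Pads are 22 mm wide; open, the fingers measure 114 mm over their backs; the gripper's body (76 mm by 85 mm) begins 54 mm behind the grasp point. The pads swing forward as they close: fully open they stand 13 mm farther back than shut.
Start: joints at [-1.267, 0.377, 0.081, 1.274, 0, 1.46], TCP at [0.231, -0.527, 0.25] pointing down, gripper open.
Joint ranges: [-2.72, 2.72], [-0.84, 1.66], [-1.02, 1.22], [-1.77, 2.12], [-1.37, 1.28], [-3.14, 3.14]. Speed limits (rad/s): [2.57, 2.57, 3.14, 3.14, 3.14, 3.14].

## Interface

Orientations are given as [roll, pitch, yaw] about the fixed x, y, z axes, in that order (R = Rz(yaw) Ry(pitch) Rx(roll)).
In Python, from bench import arm gives the robot as it stands. Calls block until the motion is done:
- arm.move_ptp(position, orientation): joint-space move of the TCP to a pose.
- arm.move_linear(position, frame=None, vel=0.15): straight line of the TCP; frame=None keeps the orientation; vel is the mean speed in m/s.
- arm.movej(angles): joint-space move.
- arm.grip(opening, effort=None): finger opening in m; effort is the grip in N (None keeps the last); returns when the fingers have stopped.
- arm.sleep(seconds).
- arm.inverse_kinematics(position, orientation): joint angles nearest the present ones, or None.
- arm.observe(): the state.
- arm.get_image(name): name is "scene" or "top"; returns a dict with "image" (400x640x3 uint8, red, green, blue), "intrinsics" (3x3 intrinsics, pixels), "world_to_cam" (4x4, takes a point from world to camera coordinates). Camera axes: x right, y down, z forward; pixel columns grow to the right and rows downward; lengths in m; the calibration is good to about 2 mm. A picture is of the moment at which its call begins. There is no depth.
A pose or a line that the arm cannot do raises arm.Unreachable and nothing moves.
- arm.close_job(): hands the job in, once; it reports no verdict.
The state is a dict: "time": time; "joint_pos": joint angles; "joint_vel": joint speeds; "effort": joint torques, N m; "tool_pos": TCP position; "ee_rot": TCP orientation; "contact_force": force on the tool from outside, world axes, zero at the start; "torque": the same for the moment, N m; "opening": finger opening in m.
Only numpy, scipy, OpenCV 4.12 (cv2) and the standard library are available. Lean on these libraries where they do the work, as an engineer would, in place of code of your own. Each camera call takes 0.05 s, during which the arm holds its last target. There are 200 camera calls.

## Task

Push the three metal offcuts (aluminium block, brass slug, copper step piece) off the grey stone plate into the red scrap bin beside it; slide them over the edge, do not pick them up. Leave the finished dark flanged bush standing where it is on the plate, and do not disturb the brush or the black mug.

Things in the scene. Friction and masses are not known exactly. Their poses are not given: they have to be found in the camera images.
- plate: Fixed light-grey stone inspection plate: 290 (its x) by 220 (its y) by 70 mm high, flat top without lips. Origin at the centre of its underside on the table; z up. Its two 290 mm sides (at y = +110 and -110) each have a bin against them.
- scrap_bin: Fixed red open bin against one 290 mm side of the plate, either the +y or the -y one: outside 290 (its x) by 160 (its y) by 55 mm high, walls and floor 4 mm, 2 mm gap to the plate, so its rim is 15 mm below the plate's top. Empty. Origin at the centre of its underside, axes parallel to the plate's.
- good_crate: Fixed green open crate of the same size against the other 290 mm side of the plate, holding four finished bushes fixed in it; no offcut belongs here. Origin at the centre of its underside.
- block_mid (a point): Centre of the aluminium offcut, a silvery block of 40 (x) by 30 (y) by 22 mm (z), 70 g or so, loose on the plate at any yaw.
- slug_mid (a point): Centre of the brass offcut, a yellow round slug standing on its flat face, diameter 36, height 22 mm (z), 150 g or so, loose on the plate.
- step_mid (a point): Centre (11 mm above its underside) of the copper offcut, a reddish stepped piece 34 (x) by 30 (y) mm, 10 mm thick, 22 mm high over the 16 mm wide half towards its -x; 120 g or so, loose on the plate at any yaw.
- bush: Finished part to be left alone: dark steel flanged bush standing on its flange on the plate, flange diameter 36 by 8 mm, body diameter 24, 36 mm high in all. Origin at the centre of its underside. It and the three offcuts stand one to a lane, in any order, in four lanes 66 mm apart along the plate's x, within 60 mm of its middle along y.
- brush: Loose bench brush lying on the table to the robot's left, about 0.2 m long along its x; bystander.
- mug: Loose black travel mug standing on the table to the robot's right, diameter 80, height 165 mm; bystander. Origin at the centre of its underside.
Mind the look-alikes: they are no part of the job. What is shaped like the part that bears step_mid but green or purple is not meant.

How it is judged:
By the outcome, as a careful person would: the job done as asked, in the order asked, and still so for the second after the job is handed in, with the robot touching nothing.
It also fails if it takes over 48 s, if anything falls off the work surface, if the arm or the gripper's body presses on something with over 40 N, if the wrist force passes 120 N, or if a joint passes its speed limit or range.

## Working session

There is one attempt and no reset: what is moved stays moved. The work goes in short steps, each a Python script; the robot and the scene stay as the last script left them, time stands still between calls to the robot, and variables do not carry over. Pictures are saved under pics/ and viewed, about 8 in all and at most 12, crops included, and the job is handed in when it is done.

```bash
mkdir -p pics
python3 - <<'E'
from bench import arm
import cv2,pickle
d={n:arm.get_image(n) for n in("top","scene")}
pickle.dump(d,open('d0.pkl','wb'))
for n in d:
    cv2.imwrite(f'pics/{n}0.png',d[n]["image"][:,:,::-1]); print(d[n]["intrinsics"],d[n]["world_to_cam"])
print(arm.observe())
E
```

```text
[[382.02479098   0.         315.6237288 ]
 [  0.         382.02479098 192.31014899]
 [  0.           0.           1.        ]] [[ 0.0207432  -0.99977322  0.00481866 -0.01520766]
 [-0.99615378 -0.02107802 -0.08504915  0.48263419]
 [ 0.08513143 -0.00303593 -0.9963651   1.37531013]
 [ 0.          0.          0.          1.        ]]
[[440.12937249   0.         320.77319147]
 [  0.         440.12937249 200.12325919]
 [  0.           0.           1.        ]] [[-0.79888183  0.60142779  0.00851033  0.38115726]
 [ 0.38406241  0.52094034 -0.76231046 -0.14136129]
 [-0.46290807 -0.60572747 -0.64715558  1.67073657]
 [ 0.          0.          0.          1.        ]]
{'time': 0.1, 'joint_pos': array([-1.26733645e+00,  3.78020666e-01,  7.97465557e-02,  1.27441493e+00,
        1.22907311e-05,  1.46050382e+00]), 'joint_vel': array([-0.00124109, -0.00151513,  0.00393469, -0.0023051 ,  0.00116646,
       -0.00198239]), 'effort': array([ 9.23587504e-04, -4.64695179e+01,  2.70582193e+01,  1.19752513e-02,
       -1.12026933e-04,  2.61725468e-06]), 'tool_pos': array([ 0.23101989, -0.52593075,  0.24943177]), 'ee_rot': array([-1.57057578,  0.00187986, -1.15704375]), 'contact_force': array([ 0.71515574, -0.76785204,  0.14928566]), 'torque': array([0.00843367, 0.02006071, 0.01267887]), 'opening': 0.085525533575291}
```

View pics/top0.png

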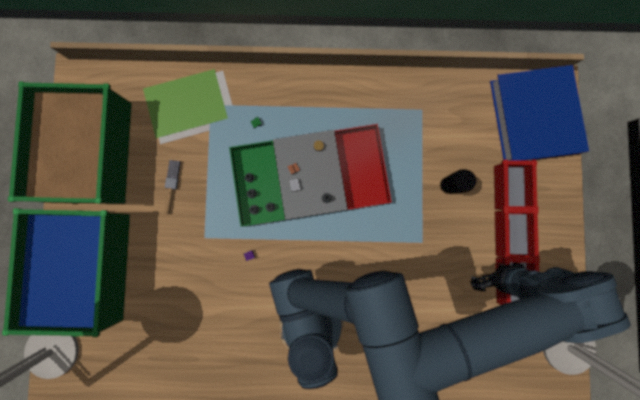

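View pics/scene0.png

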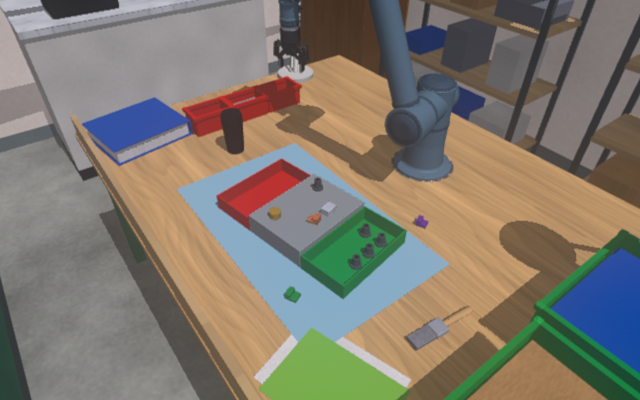

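Run:
```python
import cv2
a=cv2.imread('pics/top0.png')[115:230,225:395]
cv2.imwrite('pics/topc.png',cv2.resize(a,None,fx=4.7,fy=4.7,interpolation=cv2.INTER_CUBIC))
a=cv2.imread('pics/scene0.png')[155:300,215:410]
cv2.imwrite('pics/scenec.png',cv2.resize(a,None,fx=4,fy=4,interpolation=cv2.INTER_CUBIC))
```

```text
(no output)
```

View pics/topc.png

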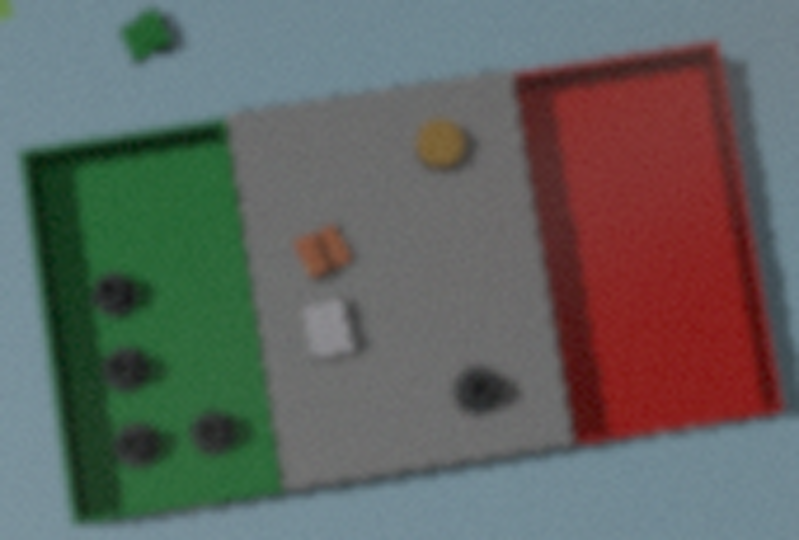

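View pics/scenec.png

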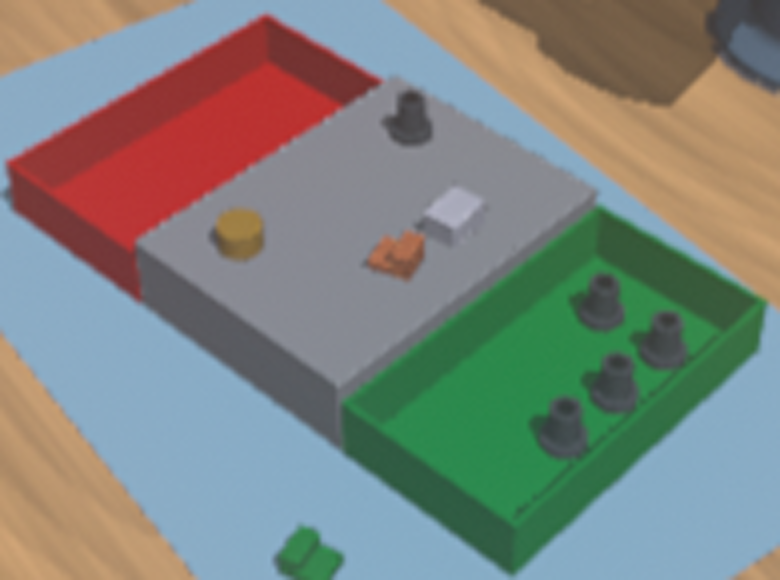

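```bash
cat > h.py <<'E'
import numpy as np
def ray(d,px,z):
    W=d["world_to_cam"];R,t=W[:3,:3],W[:3,3];c=-R.T@t
    v=R.T@np.linalg.solve(d["intrinsics"],[*px,1.]);return (c+v*(z-c[2])/v[2])[:2]
E
python3 - <<'E'
from h import *
import pickle
d=pickle.load(open('d0.pkl','rb'))
T=lambda u,v,z:ray(d['top'],(225+(u+.5)/4.7-.5,115+(v+.5)/4.7-.5),z)
S=lambda u,v,z:ray(d['scene'],(215+(u+.5)/4-.5,155+(v+.5)/4-.5),z)
c=[T(*p,.07) for p in((230,115),(515,72),(577,440),(285,490))]  # far-left, far-right, near-right, near-left
print(np.array(c),[np.linalg.norm(c[i]-c[i-1]) for i in range(4)])
cs=[S(*p,.07) for p in((340,387),(137,241),(395,77),(597,192))]
print(np.array(cs))
o=(np.mean(c,0)+np.mean(cs,0))/2
e=(c[2]-c[1]+c[3]-c[0]); e=-e/np.linalg.norm(e); yaw=np.arctan2(e[1],e[0])
es=(cs[2]-cs[1]+cs[3]-cs[0]);print('yaw',yaw,np.arctan2(-es[1],-es[0]),np.mean(c,0),np.mean(cs,0))
n=np.array([-e[1],e[0]])
for k,t,s in(('slug',(443,143,.092),(240,223,.092)),('step',(324,251,.085),(397,256,.081)),('block',(329,328,.092),(456,207,.092)),('bush',(480,390,.078),(411,130,.074))):
    for p in(T(*t),S(*s)): print(k,p.round(4),'plate',((p-o)@e).round(4),((p-o)@n).round(4))
E
```

```text
[[ 0.66587011  0.14898192]
 [ 0.703808   -0.06662524]
 [ 0.42488922 -0.11761966]
 [ 0.38307197  0.09948762]] [np.float64(0.2870966312672528), np.float64(0.21891946626423006), np.float64(0.28354208718044327), np.float64(0.22109783272399108)]
[[ 0.66785651  0.15469996]
 [ 0.70546879 -0.06039266]
 [ 0.42560049 -0.11122106]
 [ 0.38650511  0.10393752]]
yaw 0.17702305956688213 0.17907877805865038 [0.54440983 0.01605616] [0.54635773 0.02175594]
slug [ 0.6432 -0.0128] plate 0.0907 -0.0484
slug [ 0.6439 -0.0097] plate 0.0919 -0.0455
step [0.5611 0.0742] plate 0.0252 0.0517
step [0.5638 0.0799] plate 0.0288 0.0568
block [0.5028 0.0686] plate -0.0332 0.0565
block [0.5025 0.072 ] plate -0.0329 0.0598
bush [ 0.4602 -0.0442] plate -0.0949 -0.0471
bush [ 0.4607 -0.0413] plate -0.094 -0.0444
```

```bash
cat >> h.py <<'E'
O=np.array([.5454,.0189]);YAW=.178
RPY=[-np.pi/2,0,YAW]
def P(x,y,z):
    c,s=np.cos(YAW),np.sin(YAW);return [O[0]+c*x-s*y,O[1]+s*x+c*y,z]
def push(arm,x,y0,y1=-.122,z=.093,hz=.16,vel=.08):
    arm.move_linear(P(x,y0,hz),vel=.2); arm.move_linear(P(x,y0,z),vel=.1)
    print('down',arm.observe()['contact_force'].round(1),arm.observe()['tool_pos'].round(4),P(x,y0,z))
    arm.move_linear(P(x,y1,z),vel=vel)
    print('end',arm.observe()['contact_force'].round(1))
    arm.move_linear(P(x,y1,hz),vel=.2); print('t',arm.observe()['time'])
def snap(arm,n):
    import cv2
    t=arm.get_image("top")["image"][115:230,225:395,::-1];s=arm.get_image("scene")["image"][155:300,215:410,::-1]
    t=cv2.resize(t,(585,396),interpolation=2);s=cv2.resize(s,(532,396),interpolation=2)
    cv2.imwrite(f'pics/{n}.png',cv2.resize(np.hstack([t,s]),(800,284),interpolation=3))
E
python3 - <<'E'
from h import *; from bench import arm
arm.move_ptp(P(-.033,.102,.25),RPY); arm.grip(.02)
print(arm.observe()['opening'],arm.observe()['joint_pos'])
push(arm,-.033,.102)
snap(arm,'a1')
E
```

```text
0.01993654456379674 [ 1.00383419e-01  2.40370334e-01 -1.10328252e-01  1.22010305e+00
  4.33692135e-05  1.49313772e+00]
down [ 0.4 -0.2  0.1] [0.4956 0.1135 0.0938] [np.float64(0.4948611311397981), np.float64(0.11344534750230342), 0.093]
end [-0.4  0.4 -0.3]
t 8.0417
```

View pics/a1.png

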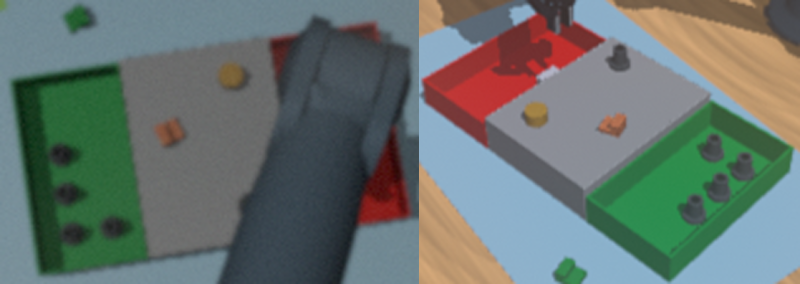

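The block has left its place and shows just past the edge at about (548,73). The bush and the other parts are unmoved. I'll push the slug next, then look again with the arm clear of the edge.

Run:
```python
from h import *; from bench import arm
push(arm,.091,-.004)
arm.move_linear(P(.027,.107,.16),vel=.25)
import cv2
s=arm.get_image("scene")["image"][145:250,205:345,::-1]
cv2.imwrite('pics/a2.png',cv2.resize(s,None,fx=5,fy=5,interpolation=2))
print(arm.observe()['time'])
```

```text
down [-0.  -0.2  0. ] [0.6361 0.0309 0.0937] [np.float64(0.6356704264620399), np.float64(0.03107580002962592), 0.093]
end [ 0.3 -0.6 -0. ]
t 12.075
13.225
```

View pics/a2.png

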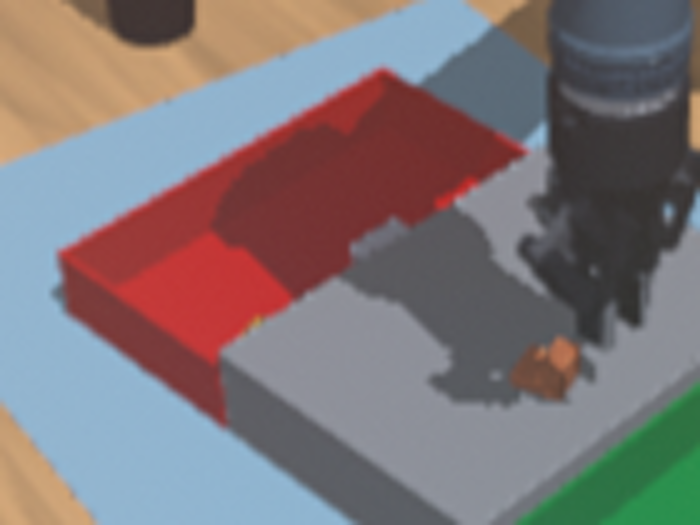

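The slug is down in the bin, with a sliver showing at (255,323). The block still shows at the edge at (380,235) and may be leaning there. The step piece is next, then a clear top view.

Run:
```python
from h import *; from bench import arm
push(arm,.027,.107)
arm.move_linear(P(-.10,.10,.25),vel=.3)
import cv2
t=arm.get_image("top")["image"][120:225,270:395,::-1];s=arm.get_image("scene")["image"][145:250,205:345,::-1]
cv2.imwrite('pics/a3.png',cv2.resize(np.hstack([t,s]),(795,315),interpolation=2))
print(arm.observe()['time'])
```

```text
down [ 0.5 -0.  -0.1] [0.5535 0.1291 0.0935] [np.float64(0.5530278105339053), np.float64(0.12899003817993182), 0.093]
end [ 0.  -0.5 -0.7]
t 17.7917
18.9417
```

View pics/a3.png

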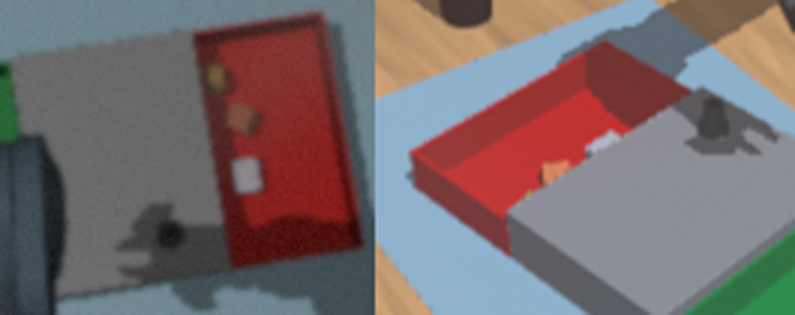

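All three offcuts lie inside the bin: slug (217,78), step (243,120), block (247,175). The bush stands at (172,235), which in full-image pixels is within 1 px of where it began. The arm is clear, so I'm handing in.

Run:
```python
from bench import arm
arm.close_job()
```

```text
the job is handed in; nothing more can be done
```

The three offcuts are in the red scrap bin and the job is handed in. With the jaws 20 mm apart, I slid them over the plate's edge one at a time, in the order you listed them: block, slug, step piece.

- **Offcuts:** the last top and scene views show all three lying inside the bin, clear of the rim. After its push the block looked as if it might be leaning on the plate's edge, but the last top view showed it down in the bin.
- **Bush:** it is still upright and within 1 pixel of where it started.
- **Brush and mug:** the arm's path stayed clear of both. I did not compare their positions before and after.
- **Forces and time:** the wrist force readings I took, before and after each push, were all under 1 N; I did not log it during the pushes. The robot clock read about 19 s at the last look, just before I handed in.

No check failed. The two cameras disagreed by 3–6 mm on positions, which was within the clearance I had allowed.

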